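Hang the slide staining rack on the drip hook

TASK

Lift the slide staining rack by its wire handle out of the white rinse dish and hang it by the handle on both prongs of the twin hook under the shelf of the drip stand, keeping it roughly level all the way so that the slides stay in. Lower it gently until the hook carries its weight while you are still holding it, then let go and leave it hanging still. Do not knock the stand, and leave the dish, the bottles, the beaker and the sharps jar where they are.

Things in the scene. Friction and masses are not known exactly. Their poses are not given: they have to be found in the camera images.
- slide_rack: steel slide staining rack with ten glass slides and a rigid upright wire handle, 84 (x) x 132 (y) x 155 (z) mm, 0.18 to 0.35 kg, standing in the rinse dish. Origin: centre of its underside, z up. The basket is 40 mm high. The handle's round top bar, 10 mm thick, runs along y 150 mm above the origin, straight from y -57 to +57 mm, then bends down into 6 mm legs at y = +-64 mm.
- handle_mid (a point): middle of the handle's top bar, on its centre line (150 mm above the rack's underside); x across the bar, y along it, z up. The place to grip, at a tilt: let the tool lean 25 to 50 degrees towards the rack's -x side (fingers pointing down and towards +x) here already, so that the rack stays level when the tool leans the same way at the hook.
- rinse_dish: open white plastic dish, 104 (x) x 156 (y) x 55 (z) mm outside, walls and floor 4 mm, 0.9 kg, loose on the worktop; the slide rack stands in it with 6 to 8 mm of play each way. Origin: centre of its underside.
- drip_stand: fixed metal drip stand: tray 150 x 150 mm with 14 mm rim (x -50 to +100 mm), rear panel (front face x = +75 mm), white shelf on top. Origin: on the worktop, straight below the hook's seat, midway between its two prongs; x points into the stand, z up; the open front faces -x, to the robot's right. A blue carriage on the panel bears the twin hook, at another height each time: see hook_low.
- hook_low (a point): NOT the hook itself but its lowest possible seat: midway between the prongs, 195 mm above the worktop, axes as the stand's. The real seat (lowest point of the prongs' centre line) is 0 to 45 mm straight above this point; how much is not reported: look or feel for it. The 10 mm bar rests with its centre line 9 mm above the seat.
- hook_tips (a point): point midway between the prongs' blue front knobs (11 mm balls) if the hook were at its lowest; they too are 0 to 45 mm higher. Prongs: 8 mm wire at y = +-40 mm; from the knobs, 28 mm before the seat and 22 mm above it, down to the seat, then up 12 mm to the carriage (front 60 mm behind the seat). The bar may rest anywhere in this trough. Going in, bar above and basket below the prongs.
- shelf_edge (a point): middle of the front lower edge of the stand's white shelf, 415 mm above the worktop, 10 mm in front of the hook's seat; the shelf is 160 mm wide, 110 mm deep, 10 mm thick. It leaves no room for an upright gripper over the hook: the tool must lean 25 to 50 degrees out of the stand's open front (its -x side), fingers pointing down and into the stand.
- beaker_swabs: clear beaker with swabs and coloured tubes, 65 mm diameter, 112 mm high, bystander; origin: centre of its underside
- reagent_1: small dropper bottle with orange cap, 26 mm diameter, 75 mm high, bystander; origin: centre of its underside
- sharps_jar: orange jar with red lid, 69 mm diameter, 100 mm high, bystander; origin: centre of its underside
- reagent_2: small white dropper bottle, 26 mm diameter, 75 mm high, on the shelf of the drip stand; origin: centre of its underside
- reagent_3: small dropper bottle with green cap, 26 mm diameter, 75 mm high, on the shelf of the drip stand; origin: centre of its underside

How it is judged (in metres and radians):
On the way, in this order (a step that is already met when the one before it is completed fails the run):
1. the rack is held by the fingers, lifted clear of the dish (height (world z) of slide_rack above 0.058 m and contact force between the fingers and slide_rack above 1 N and contact force between slide_rack and rinse_dish below 0.05 N and contact force between slide_rack and drip_stand below 0.05 N), for 0.1 s.
2. the handle rests still in the hook, which bears weight while the fingers still hold it (contact force between slide_rack and drip_stand above 0.8 N and contact force between the fingers and slide_rack above 1 N and x of handle_mid in the frame of drip_stand between -0.025 and 0.06 m and z of handle_mid in the frame of drip_stand above 0.195 m and linear speed of slide_rack below 0.03 m/s), for 0.2 s.
At the end, for the whole second after the job is handed in: The rack hangs free by its handle bar on both prongs of the twin hook: bar in the trough (x -22 to +55 mm in the stand's frame), its middle within 25 mm of midway between the prongs, 195 to 275 mm up, rack within 0.2 rad of level, carried by the stand and at rest (under 0.03 m/s and 0.4 rad/s) (x of handle_mid in the frame of drip_stand between -0.022 and 0.055 m and y of handle_mid in the frame of drip_stand between -0.025 and 0.025 m and z of handle_mid in the frame of drip_stand between 0.195 and 0.275 m and contact force between slide_rack and drip_stand above 0.8 N and angle between slide_rack's own z axis and vertical below 0.2 rad and linear speed of slide_rack below 0.03 m/s and angular speed of slide_rack below 0.4 rad/s); the robot touches nothing.
It fails at once if the rack is tipped more than 0.5 rad, so that the slides would slip out (angle between slide_rack's own z axis and vertical above 0.5 rad).
It fails at once if the rack is pressed or slammed against the stand with more than 25 N (contact force between slide_rack and drip_stand above 25 N).
It fails at once if the robot knocks the stand with more than 15 N (contact force between any of the arm, the fingers and drip_stand above 15 N).
It fails at once if the dish is shifted more than 40 mm (distance of rinse_dish from where it was at the start of the episode above 0.04 m).
It fails at once if a bottle, the beaker or the sharps jar is shifted more than 20 mm or tipped over (distance of any of beaker_swabs, reagent_1, sharps_jar, reagent_2, reagent_3 from where it was at the start of the episode above 0.02 m or angle between any of beaker_swabs, reagent_1, sharps_jar, reagent_2, reagent_3's own z axis and vertical above 0.5 rad).
It also fails if it takes over 45 s, if anything falls off the work surface, if the arm or the gripper's body presses on something with over 40 N, if the wrist force passes 120 N, or if a joint passes its speed limit or range.

ROBOT

A 7-joint arm with a two-finger parallel gripper is mounted at the origin on the work surface; the furniture and walls round the work are solid. World frame = base frame: x ahead of the robot, y to its left, z up, the work surface at z = 0. Lengths are in mm, angles in rad, forces in N, time in s.
With the tool pointing down it reaches from about 400 to 875 mm from the base axis. Payload 4.4 kg.
Tool frame: the origin (TCP) lies at the very end of the fingers, on their centre line; the grasp point (between the pads) lies 19 mm behind it; z points along the fingers, y is the line along which they close (so a half turn about z gives the same grasp; the last joint's range is limited). The gripper opens to 85 mm and grips with 20 to 120 N. Pads are 22 mm wide; open, the fingers measure 114 mm over their backs; the gripper's body (76 mm by 85 mm) begins 54 mm behind the grasp point. The pads swing forward as they close: fully open they stand 13 mm farther back than shut.
Start: joints at [1.045, 0.628, 0.038, 1.517, -0.027, 0.996, -0.02], TCP at [288.478, -582.493, 231.313] pointing down, gripper open.
Joint ranges: [-3.06, 3.06], [-0.37, 2.12], [-1.25, 1.32], [0.18, 2.47], [-1.1, 4.24], [0.23, 1.98], [-2.94, 2.94]. Speed limits (rad/s): [2.57, 2.57, 3.14, 3.14, 3.14, 3.14, 3.14].

INTERFACE

Orientations are given as [roll, pitch, yaw] about the fixed x, y, z axes, in that order (R = Rz(yaw) Ry(pitch) Rx(roll)).
In Python, from cell import status, get_image, ctrl, models gives the robot as it stands.
- The arm moves only by the shell command python3 -m handwheel 'ROWS' [OPENING]. ROWS is JSON, a list of rows, each an object with "delta_pos": the shift along the world's x, y, z in cm, a list of three; "yaw": the turn about the world's z in rad. A call has 1 to 10 rows; each row shifts and turns the commanded pose from where the row before left it; what a row does not reach is not made up. A row lasts 1/12 s, in which the tool goes at most 41.7 mm and 7.16 degrees, less where a joint would pass 70% of its speed; a pose out of reach is approached as far as the arm can. A call is refused whole if a number of a shift passes 4.17 or a number of a turn 0.125, either way. A call with a gripper value outside its range is refused whole. OPENING is the opening, from -1 (shut) to 1 (fully open), set as the call begins (- or left out, the last holds). The fingers move at their own pace and stop on an object; the grip force is fixed at half the most. Time passes only in rows, so rows that do not move let the fingers close. It gives the time, the measured TCP pose, the force, the opening and the grip force at its end, in the units of the state.
- status.read_state(): the state, without advancing time (a new reading comes with each control period).
- get_image(name): name is "scene" or "top" or "wrist"; returns a dict with "color" (420x560x3 uint8, red, green, blue), "z_map" (420x560 float32, mm along the optical axis (not along the pixel's ray), 0 where there is no reading), "fx", "fy", "cx", "cy" (pixels), "position" and "rotation" of the camera in the world; the wrist camera has in their place "hand_eye" (4x4, takes a point from camera to tool coordinates, whose origin is the TCP and whose axes are the flange's). Camera axes: x right, y up, looking along -z (the intrinsics and any distortion apply to the point x, -y, -z); pixel columns grow to the right and rows downward; lengths in mm; the calibration is good to about 2 mm. A picture is of the moment at which its call begins: read the wrist's pose just before it.
- ctrl.finish_job(): hands the job in; it is judged then, once.
Trained networks look in a picture, given as the dict that the camera call returned (one of the last four; its "shot" number tells which), for a name from the list of things; names that differ only in an ending like _2 or _b are one class to them, and where a whole thing is asked for, a point or a joint stands for the part that bears it (a point fixed in the world has none). Each returns a list of dicts, best first, with "score" (0 to 1); they miss things now and then, are a little off and sometimes report something else, mostly with a low value. They report only what shows in the picture. A call takes as long as a camera call.
- models.boxes_of(picture, name): "rect" ([left, top, right, bottom] in pixels, round what is visible of it).
The state is a dict: "clock": time; "qpos": joint angles; "qd": joint speeds; "tau": joint torques, N m; "eef_pos": TCP position; "tool_rot": TCP orientation; "force": force on the tool from outside, world axes, zero at the start; "torque": the same for the moment, N m; "width": finger opening in mm; "gripper_force": force on a finger pad.
Only numpy, scipy, OpenCV 4.12 (cv2) and the standard library are available. Lean on these libraries where they do the work, as an engineer would, in place of code of your own. Each camera call takes 0.05 s, during which the arm holds its last target. There are 200 camera calls.

## Working session

There is one attempt and no reset: what is moved stays moved. The work goes in short steps, Python scripts to look and compute and a shell command to move; the robot and the scene stay as the last step left them, time stands still between calls to the robot, and variables do not carry over. Pictures are saved under pics/ and viewed, at most 10 in all, crops included, and the job is handed in when it is done.

```bash
ls; python3 -m handwheel --help | head -40; mkdir -p pics
cat > h.py <<'E'
import numpy as np, cv2
from cell import status, get_image, ctrl, models
def save(p,n): cv2.imwrite(f'pics/{n}.png',p['color'][:,:,::-1])
def world(p,mask=None):
    z=p['z_map'];v,u=np.mgrid[:z.shape[0],:z.shape[1]]
    c=np.stack([(u-p['cx'])/p['fx']*z,-(v-p['cy'])/p['fy']*z,-z],-1)
    return c@np.array(p['rotation']).T+np.array(p['position'])
E
python3 - <<'E'
from h import *
s=status.read_state(); print(s)
for n in ['scene','top']:
    p=get_image(n); save(p,n+'0'); print(n,p['position'],np.round(p['rotation'],3).tolist(),p['fx'],p['cx'],p['cy'],[k for k in p])
    w=world(p)
    for t in ['slide_rack','rinse_dish','drip_stand','beaker_swabs','reagent_1','sharps_jar']:
        for b in models.boxes_of(p,t)[:3]:
            l,tp,r,bt=map(int,b['rect']); 
            print(t,round(b['score'],2),np.round(b['rect']).tolist(),np.round(np.median(w[tp:bt,l:r].reshape(-1,3),0)).tolist())
E
```

```text
pics
{'clock': 0.0, 'qpos': array([ 1.0452515 ,  0.62933883,  0.03843549,  1.51838012, -0.02700694,
        0.99632383, -0.0200117 ]), 'qd': array([-1.15877702e-03,  2.46111346e-03, -2.43485896e-05, -7.78153647e-04,
       -6.58298898e-04, -2.12137144e-04, -4.90861680e-04]), 'tau': array([ 2.78191383e-04, -5.63402438e+01,  1.22639392e+00, -1.93441647e+01,
        1.10561712e-02,  1.05474971e-02,  2.59544493e-05]), 'eef_pos': array([ 288.16420554, -581.91860523,  230.38983956]), 'tool_rot': array([-3.13966032e+00,  1.60145925e-05,  4.59734320e-01]), 'force': array([ 1.20665425,  0.21660871, -0.01119858]), 'torque': array([-0.00793847,  0.04254765, -0.00752382]), 'gripper_force': 0.0, 'width': 85.12600496968302}
scene [ 768.36436143 -696.51977121 1164.78501705] [0.678, 0.013, 0.303] 514.5158965012673 278.2813929230605 216.70767360612868 ['color', 'z_map', 'fx', 'fy', 'cx', 'cy', 'position', 'rotation', 'shot']invalid input: not JSON, or not a number
Traceback (most recent call last):
  File "h.py", line 7, in world
    return c@np.array(p['rotation']).T+np.array(p['position'])
           ~~~~~~~~~~~~~~~~~~~~~~~~~~~^~~~~~~~~~~~~~~~~~~~~~~~
ValueError: operands could not be broadcast together with shapes (420,560) (3,)
```

```bash
sed -i 's/np.array(p\[.rotation.\]).T/Rot.from_euler("xyz",p["rotation"]).as_matrix().T/; 1a from scipy.spatial.transform import Rotation as Rot' h.py
python3 - <<'E'
from h import *
for n in ['scene','top']:
    p=get_image(n); save(p,n+'0'); print(n,p['position'],np.round(p['rotation'],3).tolist(),p['fx'],p['cx'],p['cy'])
    w=world(p); np.savez(n,w=w,c=p['color'])
    for t in ['slide_rack','handle_mid','rinse_dish','drip_stand','beaker_swabs','reagent_1','sharps_jar']:
        for b in models.boxes_of(p,t)[:3]:
            l,tp,r,bt=map(int,b['rect']); 
            print(t,round(b['score'],2),np.round(b['rect']).tolist(),np.round(np.median(w[tp:bt,l:r].reshape(-1,3),0)).tolist())
E
```

```text
scene [ 768.36436143 -696.51977121 1164.78501705] [0.678, 0.013, 0.303] 514.5158965012673 278.2813929230605 216.70767360612868
slide_rack 0.69 [213.0, 326.0, 277.0, 373.0] [525.0, -238.0, 20.0]
handle_mid 0.58 [216.0, 328.0, 274.0, 372.0] [525.0, -240.0, 22.0]
rinse_dish 0.93 [210.0, 332.0, 277.0, 384.0] [528.0, -252.0, 26.0]
drip_stand 0.59 [259.0, 164.0, 352.0, 333.0] [613.0, -28.0, 17.0]
beaker_swabs 0.72 [266.0, 213.0, 274.0, 242.0] [471.0, 117.0, 25.0]
reagent_1 0.77 [316.0, 155.0, 331.0, 190.0] [637.0, -31.0, 444.0]
reagent_1 0.7 [282.0, 159.0, 297.0, 195.0] [579.0, -63.0, 446.0]
reagent_1 0.61 [239.0, 252.0, 249.0, 268.0] [436.0, 3.0, 29.0]
sharps_jar 0.55 [326.0, 213.0, 331.0, 228.0] [623.0, 178.0, 60.0]
sharps_jar 0.18 [215.0, 327.0, 276.0, 368.0] [525.0, -235.0, 19.0]
top [ 180.85040234 -101.44599839 1582.56577337] [0.29, 0.004, -1.371] 501.90391174950526 270.7269834004896 212.12468953815
slide_rack 0.55 [330.0, 229.0, 358.0, 278.0] [543.0, -250.0, 28.0]
handle_mid 0.88 [328.0, 228.0, 355.0, 280.0] [542.0, -244.0, 26.0]
rinse_dish 0.64 [322.0, 232.0, 364.0, 286.0] [535.0, -249.0, 21.0]
drip_stand 0.94 [263.0, 146.0, 314.0, 250.0] [599.0, -58.0, 422.0]
beaker_swabs 0.83 [210.0, 232.0, 235.0, 256.0] [496.0, 128.0, 25.0]
reagent_1 0.66 [285.0, 179.0, 294.0, 194.0] [574.0, -58.0, 468.0]
reagent_1 0.54 [277.0, 157.0, 285.0, 174.0] [627.0, -29.0, 465.0]
sharps_jar 0.82 [190.0, 192.0, 215.0, 220.0] [598.0, 210.0, 93.0]
```

View pics/scene0.png

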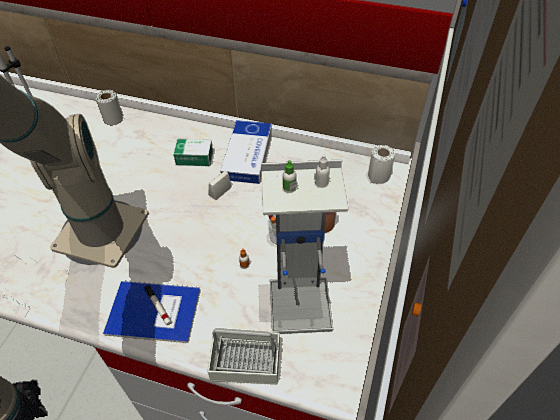

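View pics/top0.png

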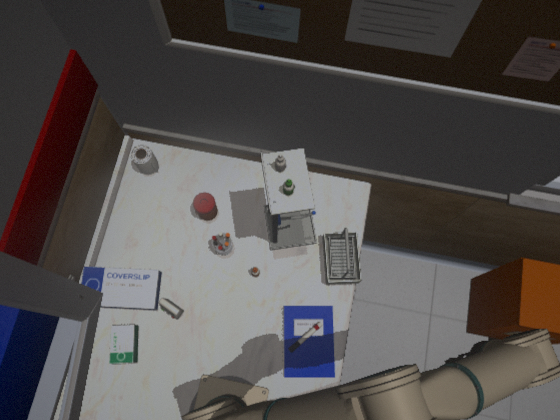

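Run:
```python
from h import *
def rect(pts): 
    r=cv2.minAreaRect(pts.astype(np.float32)); return np.round(r[0],1),np.round(r[1],1),round(r[2],1)
for n in ['scene','top']:
    d=np.load(n+'.npz'); w=d['w'];c=d['c'].astype(int)
    X,Y,Z=w[...,0],w[...,1],w[...,2]
    near=(abs(X-535)<110)&(abs(Y+250)<130)
    rim=near&(Z>48)&(Z<60); print(n,'rim',rim.sum(),rect(w[rim][:,:2]))
    bar=near&(Z>143)&(Z<165); q=w[bar]; print('bar',bar.sum(),q.mean(0).round(1),rect(q[:,:2]))
    sh=(abs(X-605)<150)&(abs(Y+60)<140)&(Z>408)&(Z<432); print('shelf',sh.sum(),rect(w[sh][:,:2]),np.percentile(w[sh][:,2],[5,50,95]).round(1))
    print(np.round(cv2.boxPoints(cv2.minAreaRect(w[sh][:,:2].astype(np.float32)))))
    blue=(c[...,2]>110)&(c[...,2]>c[...,0]+60)&(c[...,2]>c[...,1]+30)&(abs(X-605)<150)&(Y>-250)&(Y<60)&(Z>150)
    k,l,st,ce=cv2.connectedComponentsWithStats(blue.astype(np.uint8))
    for i in range(1,k):
        if st[i,4]>2: print('blue',st[i],np.median(w[l==i],0).round(1),w[l==i].min(0).round(),w[l==i].max(0).round())
    tr=(abs(X-590)<120)&(abs(Y+100)<90)&(Z>8)&(Z<20); print('tray',tr.sum(),rect(w[tr][:,:2]))
```

```text
scene rim 353 (array([ 530.6, -248.4]), array([156.6, 107.4]), 14.4)
bar 284 [ 534.8 -249.4  156.4] (array([ 534.6, -248.5]), array([130.4,  11.4]), 12.7)
shelf 3305 (array([606.4, -49.8]), array([160.1, 113.4]), 20.2) [420.9 424.2 427.4]
[[ 512.  -24.]
 [ 551. -131.]
 [ 701.  -75.]
 [ 662.   31.]]
blue [321 269   4   4  15] [ 668.7 -105.7  245. ] [ 665. -108.  240.] [ 672. -102.  247.]
blue [283 270   5   5  16] [ 593.6 -133.8  244.8] [ 589. -138.  241.] [ 598. -129.  252.]
tray 432 (array([618.3, -87. ]), array([161.4, 174.9]), 13.9)
top rim 238 (array([ 528.2, -249.4]), array([157.2, 105.6]), 13.9)
bar 144 [ 529.  -249.5  157.2] (array([ 531.5, -249.2]), array([127.5,  11.5]), 12.0)
shelf 2379 (array([605. , -50.1]), array([162.4, 110.2]), 20.1) [421.4 425.2 429.1]
[[ 510.  -26.]
 [ 548. -130.]
 [ 700.  -74.]
 [ 662.   30.]]
blue [313 211   2   3   5] [ 592.5 -132.3  248.5] [ 590. -135.  244.] [ 595. -131.  250.]
tray 293 (array([582.6, -99.6]), array([221.6, 180.2]), 4.2)
```

```bash
python3 -m handwheel '[{"delta_pos":[-1.55,3.1,0]},{"delta_pos":[-1.55,3.1,0]},{"delta_pos":[-1.55,3.1,0]},{"delta_pos":[-1.55,3.1,0]},{"delta_pos":[-1.55,3.1,0]},{"delta_pos":[-1.55,3.1,0]},{"delta_pos":[-1.55,3.1,0]},{"delta_pos":[-1.55,3.1,0]}]'; python3 -c "
from h import *
s=status.read_state();print(s['qpos'].round(3),s['tool_rot'].round(3))"
```

```text
[ 1.045  0.628  0.039  1.517 -0.027  0.996 -0.02 ] [ 3.142 -0.     0.46 ]schema error: expected keys delta_pos, yaw
```

```bash
python3 -m handwheel '[{"delta_pos":[-1.55,3.1,0],"yaw":0},{"delta_pos":[-1.55,3.1,0],"yaw":0},{"delta_pos":[-1.55,3.1,0],"yaw":0},{"delta_pos":[-1.55,3.1,0],"yaw":0},{"delta_pos":[-1.55,3.1,0],"yaw":0},{"delta_pos":[-1.55,3.1,0],"yaw":0},{"delta_pos":[-1.55,3.1,0],"yaw":0},{"delta_pos":[-1.55,3.1,0],"yaw":0}]'; python3 -c "
from h import *
s=status.read_state();print(s['qpos'].round(3),s['tool_rot'].round(3))"
```

```text
clock: 1.52
eef_pos: [163.7, -333.1, 231.5]
tool_rot: [3.141, -0.0, 0.46]
force: [-0.4, 0.2, -0.1]
width: 85.5
gripper_force: 0.0
[ 1.012  0.237  0.032  2.231 -0.012  0.674 -0.058] [ 3.141 -0.     0.46 ]
```

```bash
python3 -m handwheel '[{"delta_pos":[-1.3,2.6,0],"yaw":0},{"delta_pos":[-1.3,2.6,0],"yaw":0},{"delta_pos":[-1.3,2.6,0],"yaw":0},{"delta_pos":[-1.3,2.6,0],"yaw":0}]'; python3 -c "
from h import *
s=status.read_state();print(s['qpos'].round(3),s['tool_rot'].round(3))"
```

```text
clock: 1.85
eef_pos: [111.9, -229.4, 231.8]
tool_rot: [-3.141, -0.0, 0.459]
force: [-22.6, 39.8, -56.3]
width: 85.9
gripper_force: 0.0
[ 9.900e-01  6.100e-02  1.800e-02  2.468e+00 -2.000e-03  6.140e-01
 -1.020e-01] [-3.141 -0.     0.459]
```

```bash
python3 -m handwheel '[{"delta_pos":[1.3,-2.6,0],"yaw":0},{"delta_pos":[1.3,-2.6,0],"yaw":0},{"delta_pos":[1.3,-2.6,1],"yaw":0},{"delta_pos":[1.3,-2.6,2],"yaw":0},{"delta_pos":[1.3,-2.6,3],"yaw":0},{"delta_pos":[1.3,-2.6,3],"yaw":0},{"delta_pos":[0,0,4],"yaw":0},{"delta_pos":[0,0,4],"yaw":0},{"delta_pos":[0,0,4],"yaw":0},{"delta_pos":[0,0,4],"yaw":0}]'; python3 -c "
from h import *
s=status.read_state();print(s['qpos'].round(3),s['tool_rot'].round(3))"
```

```text
clock: 2.68
eef_pos: [190.1, -386.0, 483.4]
tool_rot: [3.141, -0.0, 0.46]
force: [1.0, -1.0, 0.2]
width: 85.4
gripper_force: 0.0
[ 1.007  0.092  0.046  1.636 -0.004  1.413 -0.058] [ 3.141 -0.     0.46 ]
```

```bash
python3 -m handwheel '[{"delta_pos":[0,0,4],"yaw":0},{"delta_pos":[0,0,4],"yaw":0},{"delta_pos":[0,0,4],"yaw":0},{"delta_pos":[0,0,4],"yaw":0},{"delta_pos":[0,0,4],"yaw":0},{"delta_pos":[0,0,4],"yaw":0},{"delta_pos":[0,0,4],"yaw":0}]'; python3 -c "
from h import *
s=status.read_state();print(s['qpos'].round(3),s['tool_rot'].round(3))"
```

```text
clock: 3.27
eef_pos: [188.4, -384.3, 708.8]
tool_rot: [3.101, -0.0, 0.458]
force: [-2.0, 3.6, -0.9]
width: 85.4
gripper_force: 0.0
[ 0.745  0.127  0.392  1.001 -0.054  1.982 -0.002] [ 3.101 -0.     0.458]
```

```bash
python3 -m handwheel '[{"delta_pos":[0,0,0],"yaw":0},{"delta_pos":[0,0,0],"yaw":0}]'; python3 -c "
from h import *
s=status.read_state();print(s['qpos'].round(3),s['tool_rot'].round(3))"; python3 -m handwheel '[{"delta_pos":[0,0,4],"yaw":0},{"delta_pos":[0,0,4],"yaw":0},{"delta_pos":[0,0,4],"yaw":0},{"delta_pos":[0,0,4],"yaw":0}]'; python3 -c "
from h import *
s=status.read_state();print(s['qpos'].round(3),s['tool_rot'].round(3))"
```

```text
clock: 3.43
eef_pos: [189.2, -382.6, 708.0]
tool_rot: [3.102, -0.001, 0.461]
force: [-0.1, -0.2, -0.6]
width: 85.0
gripper_force: 0.0
[ 0.742  0.125  0.389  1.006 -0.053  1.98  -0.004] [ 3.102e+00 -1.000e-03  4.610e-01]
clock: 3.77
eef_pos: [185.5, -375.6, 753.6]
tool_rot: [2.985, -0.001, 0.46]
force: [0.9, 0.8, 0.0]
width: 85.1
gripper_force: 0.0
[ 0.544  0.076  0.587  0.941 -0.05   1.98  -0.007] [ 2.985e+00 -1.000e-03  4.600e-01]
```

```bash
python3 -m handwheel '[{"delta_pos":[0,0,4],"yaw":0},{"delta_pos":[0,0,4],"yaw":0},{"delta_pos":[0,0,4],"yaw":0},{"delta_pos":[0,0,4],"yaw":0},{"delta_pos":[0,0,4],"yaw":0},{"delta_pos":[0,0,4],"yaw":0},{"delta_pos":[0,0,-4],"yaw":0},{"delta_pos":[0,0,-4],"yaw":0}]'; python3 -c "
from h import *
s=status.read_state();print(s['qpos'].round(3),s['tool_rot'].round(3))"
```

```text
clock: 4.43
eef_pos: [184.2, -374.2, 756.2]
tool_rot: [2.797, -0.003, 0.454]
force: [-0.6, -1.8, -1.2]
width: 85.4
gripper_force: 0.0
[-0.1   -0.152  0.846  1.122  0.235  1.785 -0.27 ] [ 2.797 -0.003  0.454]
```

```bash
python3 -m handwheel '[{"delta_pos":[0,0,4],"yaw":0},{"delta_pos":[0,0,4],"yaw":0},{"delta_pos":[0,0,4],"yaw":0},{"delta_pos":[0,0,4],"yaw":0},{"delta_pos":[0,0,4],"yaw":0},{"delta_pos":[0,0,4],"yaw":0},{"delta_pos":[0,0,4],"yaw":0},{"delta_pos":[0,0,4],"yaw":0},{"delta_pos":[0,0,4],"yaw":0}]'; python3 -c "
from h import *
s=status.read_state();print(s['qpos'].round(3),s['tool_rot'].round(3))"
```

```text
clock: 5.18
eef_pos: [184.6, -374.3, 913.4]
tool_rot: [2.584, -0.008, 0.458]
force: [0.1, -1.1, 0.3]
width: 85.4
gripper_force: 0.0
[-0.164  0.031  1.316  0.595 -0.058  1.981 -0.01 ] [ 2.584 -0.008  0.458]
```

```bash
python3 -m handwheel '[{"delta_pos":[0,0,4],"yaw":0},{"delta_pos":[0,0,4],"yaw":0}]'; python3 -c "
from h import *
s=status.read_state();print(s['qpos'].round(3),s['tool_rot'].round(3))"
```

```text
clock: 5.35
eef_pos: [184.3, -373.2, 937.8]
tool_rot: [2.523, -0.009, 0.458]
force: [-0.3, -0.9, -0.0]
width: 85.1
gripper_force: 0.0
[-0.141  0.035  1.316  0.532 -0.078  1.981 -0.005] [ 2.523 -0.009  0.458]
```

```bash
python3 -m handwheel '[{"delta_pos":[1.4,-0.5,-3.8],"yaw":0},{"delta_pos":[1.4,-0.5,-3.8],"yaw":0},{"delta_pos":[1.4,-0.5,-3.8],"yaw":0},{"delta_pos":[1.4,-0.5,-3.8],"yaw":0},{"delta_pos":[1.4,-0.5,-3.8],"yaw":0},{"delta_pos":[1.4,-0.5,-3.8],"yaw":0},{"delta_pos":[1.4,-0.5,-3.8],"yaw":0},{"delta_pos":[1.4,-0.5,-3.8],"yaw":0},{"delta_pos":[1.4,-0.5,-3.8],"yaw":0},{"delta_pos":[1.4,-0.5,-3.8],"yaw":0}]'; python3 -c "
from h import *
s=status.read_state();print(s['qpos'].round(3),s['tool_rot'].round(3))"
```

```text
clock: 6.18
eef_pos: [296.0, -419.0, 598.1]
tool_rot: [2.573, -0.04, 0.439]
force: [1.4, -0.5, 0.1]
width: 85.6
gripper_force: 0.0
[-0.213 -0.205  0.784  1.687  0.439  1.107 -0.644] [ 2.573 -0.04   0.439]
```

```bash
python3 -m handwheel '[{"delta_pos":[0,0,0],"yaw":0.1},{"delta_pos":[0,0,0],"yaw":0.1},{"delta_pos":[0,0,0],"yaw":0.1},{"delta_pos":[0,0,0],"yaw":0.1},{"delta_pos":[0,0,0],"yaw":0.1},{"delta_pos":[0,0,0],"yaw":0.1},{"delta_pos":[0,0,0],"yaw":0.1},{"delta_pos":[0,0,0],"yaw":0.1},{"delta_pos":[0,0,0],"yaw":0.1},{"delta_pos":[0,0,0],"yaw":0.1}]'; python3 -c "
from h import *
s=status.read_state();print(s['qpos'].round(3),s['tool_rot'].round(3))"
```

```text
clock: 7.02
eef_pos: [292.6, -411.4, 601.5]
tool_rot: [2.57, -0.033, 1.437]
force: [-0.5, -0.6, -0.3]
width: 85.2
gripper_force: 0.0
[-5.960e-01 -3.750e-01  1.323e+00  1.541e+00  1.000e-03  1.243e+00
  6.500e-01] [ 2.57  -0.033  1.437]
```

```bash
cat > kin.py <<'E'
import numpy as np, itertools
from scipy.spatial.transform import Rotation as Rot
from scipy.optimize import least_squares
S=[([1.045,.628,.039,1.517,-.027,.996,-.02],[288.2,-581.9,230.4],[3.142,0,.46]),
([1.012,.237,.032,2.231,-.012,.674,-.058],[163.7,-333.1,231.5],[3.141,0,.46]),
([1.007,.092,.046,1.636,-.004,1.413,-.058],[190.1,-386,483.4],[3.141,0,.46]),
([.742,.125,.389,1.006,-.053,1.98,-.004],[189.2,-382.6,708],[3.102,-.001,.461]),
([.544,.076,.587,.941,-.05,1.98,-.007],[185.5,-375.6,753.6],[2.985,-.001,.46]),
([-.1,-.152,.846,1.122,.235,1.785,-.27],[184.2,-374.2,756.2],[2.797,-.003,.454]),
([-.164,.031,1.316,.595,-.058,1.981,-.01],[184.6,-374.3,913.4],[2.584,-.008,.458]),
([-.141,.035,1.316,.532,-.078,1.981,-.005],[184.3,-373.2,937.8],[2.523,-.009,.458]),
([-.213,-.205,.784,1.687,.439,1.107,-.644],[296,-419,598.1],[2.573,-.04,.439]),
([-.596,-.375,1.323,1.541,.001,1.243,.65],[292.6,-411.4,601.5],[2.57,-.033,1.437])]
def z(a): return Rot.from_euler('z',a)
def y(a): return Rot.from_euler('y',a)
def fk(q,p,s):
    o1,o7,d1,d3,a3,a4,d5,a5,a6,d7=p
    R=z(s[0]*q[0]+o1); t=np.array([0,0,d1])
    R=R*y(q[1]); t=t+R.apply([0,0,d3])
    R=R*z(s[1]*q[2]); t=t+R.apply([a3,0,0]); R=R*y(q[3]); t=t+R.apply([a4,0,d5])
    R=R*z(s[2]*q[4]); t=t+R.apply([a5,0,0]); R=R*y(q[5]); t=t+R.apply([a6,0,d7])
    return t,R*z(s[3]*q[6]+o7)
def fit():
    best=None
    for s in itertools.product([1,-1],repeat=4):
        def f(p):
            r=[]
            for q,t,e in S:
                tt,R=fk(q,p,s); r+=list((tt-t)/100)+list(3*(R*Rot.from_euler('xyz',e).inv()).as_rotvec())
            return r
        for o in (0,np.pi/2,np.pi,-np.pi/2):
            o1=-1.11-s[0]*1.045+0.02
            for o7 in (0,np.pi/2,np.pi,-np.pi/2):
                m=least_squares(f,[o1,o7,300,350,0,0,350,0,0,250],max_nfev=60)
                if best is None or m.cost<best[0]: best=(m.cost,m.x,s,m.fun)
            break
    return best
if __name__=='__main__':
    c,p,s,r=fit(); r=np.array(r).reshape(-1,6); print(c,p.round(3).tolist(),s); print((r[:,:3]*100).round(1),(r[:,3:]/3).round(3))
    np.savez('kin',p=p,s=s)
E
time python3 kin.py
```

```text
0.03624317114529084 [-0.05, 1.524, 360.557, 546.421, 5.503, 0.363, 384.117, -1.478, 1.953, 364.117] (-1, -1, -1, -1)
[[-5.6 -0.1 -2.6]
 [ 8.8  3.4 -4.7]
 [ 7.1 -0.1 -2.4]
 [ 5.2  1.5 -2.3]
 [ 4.5  1.3 -1.6]
 [-0.9  6.6  2.2]
 [-0.8 -2.   0.1]
 [-0.5 -3.   0.8]
 [-3.1  0.9  3.1]
 [-1.2  4.1  7.3]] [[-0.001 -0.    -0.004]
 [ 0.001  0.    -0.003]
 [-0.     0.    -0.004]
 [-0.001  0.002 -0.003]
 [-0.003  0.006 -0.003]
 [-0.007  0.014 -0.007]
 [-0.01   0.022 -0.011]
 [-0.012  0.024 -0.012]
 [-0.011  0.022 -0.01 ]
 [-0.024  0.003 -0.011]]
real	0m41.779s
user	0m42.170s
sys	0m0.101s
```

```bash
cat > ik.py <<'E'
from kin import *
K=np.load('kin.npz'); P,SG=K['p'],K['s']
lo=np.array([-3.06,-.37,-1.25,.18,-1.1,.23,-2.94]);hi=np.array([3.06,2.12,1.32,2.47,4.24,1.98,2.94])
def tgt(pt,head,L): # pt = bar centre, head= finger heading deg, L lean rad
    R=Rot.from_euler('xyz',[np.pi-L,0,np.radians(head)+np.pi/2]); return np.array(pt)+R.apply([0,0,19]),R
def solve(t,R,q0):
    f=lambda q:(lambda a,b:np.r_[(a-t)/100,3*(b*R.inv()).as_rotvec()])(*fk(q,P,SG))
    m=least_squares(f,np.clip(q0,lo+.001,hi-.001),bounds=(lo,hi)); return m.x,m.cost
def margin(q): return np.min(np.minimum(q-lo,hi-q))
E
cat > t.py <<'E'
from ik import *
rng=np.random.default_rng(0)
for L in (.5,.62,.75):
  for nm,pt,h in (('rack',[533,-249,154],103),('hook',[622,-93,235],110)):
    t,R=tgt(pt,h,L); out=[]
    for i in range(25):
        q,c=solve(t,R,rng.uniform(lo,hi))
        if c<1e-4 and margin(q)>.03: out.append(q)
    out.sort(key=lambda q:-margin(q)); print(L,nm,len(out))
    for q in out[:6]: print('  ',q.round(2),round(margin(q),2))
E
timeout 300 python3 t.py
```

```text
0.5 rack 9
   [ 0.82  0.9  -0.45  1.44 -0.01  1.2   2.27] 0.67
   [ 0.9   0.94 -0.62  1.44  0.12  1.2   2.15] 0.63
   [ 0.94  0.97 -0.72  1.44  0.2   1.21  2.08] 0.53
   [ 1.02  1.04 -0.9   1.44  0.35  1.25  1.95] 0.35
   [ 1.02  1.04 -0.91  1.44  0.36  1.25  1.95] 0.34
   [ 1.04  1.07 -0.98  1.44  0.42  1.27  1.9 ] 0.27
0.5 hook 12
   [ 0.59  0.86 -0.57  1.32 -0.    1.32  2.05] 0.66
   [ 0.54  0.84 -0.47  1.32 -0.07  1.32  2.11] 0.66
   [ 0.51  0.83 -0.42  1.32 -0.11  1.32  2.15] 0.66
   [ 0.6   0.87 -0.59  1.32  0.01  1.32  2.04] 0.66
   [ 0.24  0.8   0.12  1.32 -0.46  1.4   2.43] 0.51
   [ 0.2   0.81  0.19  1.32 -0.5   1.42  2.46] 0.48
0.62 rack 10
   [ 0.88  0.99 -0.55  1.36  0.    1.31  2.25] 0.67
   [ 0.9   1.   -0.6   1.36  0.04  1.31  2.22] 0.65
   [ 0.9   1.   -0.6   1.36  0.04  1.31  2.22] 0.65
   [ 0.93  1.02 -0.67  1.36  0.1   1.32  2.17] 0.58
   [ 0.94  1.03 -0.68  1.36  0.11  1.32  2.16] 0.57
   [ 0.96  1.04 -0.73  1.36  0.14  1.32  2.13] 0.52
0.62 hook 10
   [ 0.6   0.92 -0.55  1.25 -0.08  1.41  2.11] 0.57
   [ 0.45  0.87 -0.22  1.25 -0.31  1.44  2.29] 0.54
   [ 0.71  0.99 -0.83  1.25  0.12  1.41  1.95] 0.42
   [ 0.2   0.88  0.28  1.25 -0.61  1.56  2.53] 0.41
   [ 0.75  1.04 -0.95  1.25  0.22  1.42  1.87] 0.3
   [ 0.04  0.94  0.64  1.25 -0.82  1.69  2.68] 0.26
0.75 rack 10
   [ 0.92  1.08 -0.62  1.27  0.    1.43  2.24] 0.55
   [ 0.9   1.07 -0.57  1.27 -0.04  1.43  2.27] 0.55
   [ 0.88  1.06 -0.53  1.27 -0.07  1.44  2.3 ] 0.54
   [ 0.82  1.03 -0.38  1.27 -0.18  1.45  2.39] 0.53
   [ 0.8   1.02 -0.34  1.27 -0.21  1.45  2.42] 0.52
   [ 0.77  1.02 -0.28  1.27 -0.25  1.46  2.45] 0.49
0.75 hook 9
   [ 0.67  1.02 -0.7   1.18 -0.05  1.5   2.07] 0.48
   [ 0.65  1.   -0.63  1.18 -0.1   1.5   2.11] 0.48
   [ 0.63  1.   -0.59  1.18 -0.13  1.5   2.13] 0.48
   [ 0.57  0.97 -0.44  1.18 -0.23  1.52  2.21] 0.46
   [ 0.53  0.95 -0.35  1.18 -0.29  1.53  2.26] 0.45
   [ 0.71  1.05 -0.8   1.18  0.03  1.5   2.01] 0.45
```

```bash
python3 -m handwheel '[{"delta_pos":[2,-0.5,-2],"yaw":0},{"delta_pos":[2,-0.5,-2],"yaw":0},{"delta_pos":[2,-0.5,-2],"yaw":0},{"delta_pos":[2,-0.5,-2],"yaw":0.05},{"delta_pos":[2,0,-2],"yaw":0.1},{"delta_pos":[2,0,-2],"yaw":0.1},{"delta_pos":[2,0,-2],"yaw":0.1},{"delta_pos":[2,0,-2],"yaw":0.1}]'; python3 -c "
from h import *
s=status.read_state();print(s['qpos'].round(3),s['tool_rot'].round(3))"
```

```text
clock: 7.68
eef_pos: [388.2, -296.8, 485.6]
tool_rot: [2.548, 0.07, 1.82]
force: [0.8, -0.8, -0.2]
width: 85.5
gripper_force: 0.0
[-0.779 -0.374  1.317  1.883 -0.042  0.899  0.894] [2.548 0.07  1.82 ]
```

```bash
cat > sim.py <<'E'
from ik import *
from scipy.optimize import lsq_linear
def jac(q):
    t0,R0=fk(q,P,SG);J=np.zeros((6,7))
    for i in range(7):
        d=np.array(q,float);d[i]+=1e-5;t,R=fk(d,P,SG);J[:3,i]=(t-t0)/1e-5/1000;J[3:,i]=(R*R0.inv()).as_rotvec()/1e-5
    return J,t0,R0
def run(q,rows,lam=.01,wr=.5):
    q=np.array(q,float)
    for dx,dy,dz,yaw in rows:
        _,t,R=jac(q); T=t+10*np.array([dx,dy,dz]); RT=z(yaw)*R
        for k in range(3):
            J,t,R=jac(q); e=np.r_[(T-t)/1000,wr*(RT*R.inv()).as_rotvec()]; A=J.copy();A[3:]*=wr
            m=lsq_linear(np.vstack([A,lam*np.eye(7)]),np.r_[e,np.zeros(7)],bounds=(np.minimum(lo-q,-1e-6),np.maximum(hi-q,1e-6)))
            q=q+m.x
    return q
def show(q): t,R=fk(q,P,SG); print(q.round(2),t.round(),R.as_euler('xyz').round(2))
E
cat > t.py <<'E'
from sim import *
print('check'); q=[-.213,-.205,.784,1.687,.439,1.107,-.644]
q=run(q,[(0,0,0,.1)]*10); show(q)
q=run([-.596,-.375,1.32,1.541,.001,1.243,.65],[(2,-.5,-2,0)]*3+[(2,-.5,-2,.05)]+[(2,0,-2,.1)]*4); show(q)
q0=[-.779,-.374,1.317,1.883,-.042,.899,.894]
for nm,rows in dict(a=[(3,0,0,0)]*8+[(0,0,0,.1)]*15,b=[(3,1.5,0,0)]*8+[(0,0,0,.1)]*15,c=[(0,0,0,.1)]*15+[(3,1,0,0)]*6,d=[(0,0,0,-.1)]*15+[(3,0,0,0)]*6+[(0,0,0,.1)]*30,e=[(2,2.5,0,0)]*8+[(0,0,0,.1)]*15,f=[(2.5,0,0,.1)]*15).items():
    print(nm); q=q0
    for i in range(0,len(rows),5): q=run(q,rows[i:i+5]); 
    show(q)
E
timeout 300 python3 t.py
```

```text
check
[-0.58 -0.37  1.32  1.56 -0.01  1.22  0.66] [ 290. -408.  602.] [ 2.57 -0.    1.42]
[-0.77 -0.38  1.32  1.9  -0.03  0.84  0.89] [ 395. -307.  489.] [2.53 0.13 1.78]
a
[-1.1  -0.37  1.32  1.68 -0.29  1.36  1.92] [399. -81. 582.] [2.57 0.38 3.09]
b
[-1.23 -0.37  1.32  1.7  -0.27  1.32  1.81] [411. -28. 570.] [2.56 0.33 3.13]
c
[-1.35 -0.37  1.32  1.66 -0.07  1.3   1.69] [434. -46. 555.] [ 2.73  0.32 -3.11]
d
[ 0.89  0.82 -0.74  0.72 -0.04  1.98  2.03] [ 569. -293.  492.] [ 2.55  0.1  -2.98]
e
[ 0.01  0.56  0.81  1.24 -0.81  1.93  2.47] [550. -94. 493.] [ 2.55  0.1  -2.98]
f
[-1.34 -0.37  1.32  1.66 -0.13  1.12  1.69] [496. -50. 586.] [2.68 0.48 3.06]
```

```bash
cat > t.py <<'E'
from sim import *
q0=[-.779,-.374,1.317,1.883,-.042,.899,.894]
for n1,dx in ((8,2.2),(10,1.8),(12,1.5),(15,1.2)):
    q=run(q0,[(dx,0,0,-.1)]*n1); print(n1); show(q)
    for k in range(5): q=run(q,[(0,0,0,.1)]*6); show(q)
q=run(q0,[(0,0,0,-.1)]*12);show(q);q=run(q,[(3,0,0,0)]*6);show(q)
for k in range(5): q=run(q,[(0,0,0,.1)]*6); show(q)
E
timeout 300 python3 t.py
```

```text
8
[-0.68  0.3   1.32  1.73 -0.34  0.74  0.19] [ 565. -294.  493.] [2.55 0.1  1.01]
[-0.14  0.21  0.91  1.71 -0.68  0.91  1.11] [ 565. -294.  493.] [2.55 0.1  1.61]
[ 0.25  0.38  0.73  1.48 -0.87  1.4   1.78] [ 565. -294.  493.] [2.55 0.1  2.21]
[ 0.45  0.59  0.57  1.11 -0.83  1.82  2.17] [ 565. -294.  493.] [2.55 0.1  2.81]
[ 1.01  0.87 -1.18  0.71  0.25  1.98  1.97] [ 564. -308.  519.] [ 2.62  0.19 -2.92]
[ 1.11  0.75 -1.18  0.58  0.2   1.98  2.56] [ 539. -363.  626.] [ 2.99  0.52 -2.44]
10
[-0.61  0.3   1.13  1.68 -0.04  0.77 -0.28] [ 570. -294.  493.] [2.55 0.1  0.81]
[-0.15  0.16  0.77  1.73 -0.44  0.76  0.7 ] [ 570. -294.  493.] [2.55 0.1  1.41]
[ 0.26  0.3   0.61  1.56 -0.78  1.19  1.55] [ 570. -294.  493.] [2.55 0.1  2.01]
[ 0.48  0.51  0.48  1.23 -0.79  1.64  2.01] [ 570. -294.  493.] [2.55 0.1  2.61]
[ 0.67  0.72  0.03  0.79 -0.52  1.98  2.24] [ 570. -294.  493.] [ 2.55  0.1  -3.08]
[ 1.06  0.78 -1.13  0.6   0.2   1.98  2.39] [ 554. -348.  596.] [ 2.85  0.44 -2.62]
12
[-0.52  0.31  0.95  1.62  0.16  0.87 -0.66] [ 570. -294.  493.] [2.55 0.1  0.61]
[-0.17  0.14  0.68  1.74 -0
[... 735 characters left out ...]
.67  1.65  2.  ] [ 570. -294.  493.] [2.55 0.1  2.71]
[ 0.88  0.81 -0.68  0.72 -0.09  1.98  2.06] [ 569. -294.  492.] [ 2.55  0.1  -2.98]
[ 0.11 -0.1   0.18  1.96  0.55  0.9  -0.91] [ 390. -294.  493.] [2.55 0.1  0.61]
[ 0.07  0.21  0.14  1.62  0.51  0.96 -0.96] [ 570. -294.  493.] [2.55 0.1  0.61]
[0.4  0.12 0.02 1.74 0.03 0.69 0.07] [ 570. -294.  493.] [2.55 0.1  1.21]
[ 0.73  0.2  -0.09  1.64 -0.5   0.92  1.15] [ 570. -294.  493.] [2.55 0.1  1.81]
[ 0.87  0.4  -0.19  1.36 -0.53  1.34  1.68] [ 570. -294.  493.] [2.55 0.1  2.41]
[ 0.84  0.65 -0.31  0.95 -0.38  1.78  2.01] [ 570. -294.  493.] [2.55 0.1  3.01]
[ 1.03  0.81 -1.13  0.63  0.21  1.98  2.19] [ 561. -335.  568.] [ 2.73  0.35 -2.79]
```

```bash
python3 -m handwheel '[{"delta_pos":[1.7,0,0],"yaw":-0.1},{"delta_pos":[1.7,0,0],"yaw":-0.1},{"delta_pos":[1.7,0,0],"yaw":-0.1},{"delta_pos":[1.7,0,0],"yaw":-0.1},{"delta_pos":[1.7,0,0],"yaw":-0.1},{"delta_pos":[1.7,0,0],"yaw":-0.1},{"delta_pos":[1.7,0,0],"yaw":-0.1},{"delta_pos":[1.7,0,0],"yaw":-0.1},{"delta_pos":[1.7,0,0],"yaw":-0.1},{"delta_pos":[1.7,0,0],"yaw":-0.1}]'; python3 -c "
from h import *
s=status.read_state();print(s['qpos'].round(3),s['tool_rot'].round(3))"
```

```text
clock: 8.52
eef_pos: [559.1, -298.2, 483.4]
tool_rot: [2.552, 0.069, 0.811]
force: [0.0, -0.1, -0.2]
width: 85.6
gripper_force: 0.0
[-0.626  0.332  1.244  1.729 -0.177  0.735 -0.133] [2.552 0.069 0.811]
```

```bash
python3 -m handwheel '[{"delta_pos":[0,0,0],"yaw":0.1},{"delta_pos":[0,0,0],"yaw":0.1},{"delta_pos":[0,0,0],"yaw":0.1},{"delta_pos":[0,0,0],"yaw":0.1},{"delta_pos":[0,0,0],"yaw":0.1},{"delta_pos":[0,0,0],"yaw":0.1},{"delta_pos":[0,0,0],"yaw":0.1},{"delta_pos":[0,0,0],"yaw":0.1},{"delta_pos":[0,0,0],"yaw":0.1},{"delta_pos":[0,0,0],"yaw":0.1}]'; python3 -c "
from h import *
s=status.read_state();print(s['qpos'].round(3),s['tool_rot'].round(3))"
```

```text
clock: 9.35
eef_pos: [558.0, -298.4, 484.9]
tool_rot: [2.547, 0.064, 1.82]
force: [0.5, -0.3, -0.4]
width: 85.2
gripper_force: 0.0
[ 0.182  0.258  0.659  1.647 -0.756  1.037  1.38 ] [2.547 0.064 1.82 ]
```

```bash
python3 -m handwheel '[{"delta_pos":[0,-0.4,-1.5],"yaw":0.1},{"delta_pos":[0,-0.4,-1.5],"yaw":0.1},{"delta_pos":[0,-0.4,-1.5],"yaw":0.1},{"delta_pos":[0,-0.4,-1.5],"yaw":0.1},{"delta_pos":[0,-0.4,-1.5],"yaw":0.1},{"delta_pos":[0,-0.4,-1.5],"yaw":0.1},{"delta_pos":[0,-0.4,-1.5],"yaw":0.1},{"delta_pos":[0,-0.4,-1.5],"yaw":0.1},{"delta_pos":[0,-0.4,-1.5],"yaw":0.1},{"delta_pos":[0,-0.4,-1.5],"yaw":0.1}]'; python3 -c "
from h import *
s=status.read_state();print(s['qpos'].round(3),s['tool_rot'].round(3))"
```

```text
clock: 10.18
eef_pos: [557.6, -339.5, 334.6]
tool_rot: [2.54, 0.066, 2.817]
force: [0.1, 0.8, -0.2]
width: 85.3
gripper_force: 0.0
[ 0.595  0.71   0.384  1.291 -0.764  1.552  2.362] [2.54  0.066 2.817]
```

```bash
python3 -m handwheel '[{"delta_pos":[0,0,-1],"yaw":0.1},{"delta_pos":[0,0,-1],"yaw":0.1},{"delta_pos":[0,0,-1],"yaw":0.1},{"delta_pos":[0,0,-1],"yaw":0.1},{"delta_pos":[0,0,-1],"yaw":0.1},{"delta_pos":[0,0,0],"yaw":0}]'; python3 -c "
from h import *
s=status.read_state();print(s['qpos'].round(3),s['tool_rot'].round(3))
R=Rot.from_euler('xyz',s['tool_rot']).as_matrix();print(R.round(3), np.degrees(np.arctan2(-R[0,1],R[1,1]))%180, s['eef_pos']-19*R[:,2])
p=get_image('scene');save(p,'scene1');p=get_image('wrist');save(p,'wrist1')
T=np.eye(4);T[:3,:3]=R;T[:3,3]=s['eef_pos'];T=T@np.array(p['hand_eye'])
z=p['z_map'];v,u=np.mgrid[:420,:560];w=np.stack([(u-p['cx'])/p['fx']*z,-(v-p['cy'])/p['fy']*z,-z],-1)@T[:3,:3].T+T[:3,3]
X,Y,Z=w[...,0],w[...,1],w[...,2]
m=(abs(X-533)<90)&(abs(Y+249)<60)&(Z>143)&(Z<165)&(z>0)
q=w[m];print(m.sum(),q.mean(0),cv2.minAreaRect(q[:,:2].astype(np.float32)) if m.sum()>5 else '',np.percentile(q[:,2],[5,50,95]) if m.sum() else '')
"
```

```text
clock: 10.68
eef_pos: [559.4, -337.3, 282.6]
tool_rot: [2.536, 0.069, -2.966]
force: [0.1, 1.1, -0.8]
width: 86.0
gripper_force: 0.0
[ 0.595  0.882  0.289  1.053 -0.585  1.738  2.66 ] [ 2.536  0.069 -2.966]
[[-0.982 -0.182 -0.044]
 [-0.175  0.803  0.57 ]
 [-0.069  0.568 -0.82 ]] 12.805845841611182 [ 560.19897745 -348.1399957   298.20360894]
1160 [ 525.24628902 -250.20441045  154.8610307 ] ((530.4132080078125, -247.28082275390625), (130.65359497070312, 10.905284881591797), 12.823899269104004) [150.50417562 155.69746179 157.47740698]
```

```bash
python3 -m handwheel '[{"delta_pos":[-0.35,1.25,-1.8],"yaw":0},{"delta_pos":[-0.35,1.25,-1.8],"yaw":0},{"delta_pos":[-0.35,1.25,-1.8],"yaw":0},{"delta_pos":[-0.35,1.25,-1.8],"yaw":0},{"delta_pos":[-0.35,1.25,-1.8],"yaw":0},{"delta_pos":[-0.35,1.25,-1.8],"yaw":0},{"delta_pos":[-0.35,1.25,-1.8],"yaw":0},{"delta_pos":[-0.35,1.25,-1.8],"yaw":0},{"delta_pos":[0,0,0],"yaw":0}]'; python3 -c "
from h import *
s=status.read_state();print(s['qpos'].round(3),s['tool_rot'].round(3))
R=Rot.from_euler('xyz',s['tool_rot']).as_matrix();print(s['eef_pos']-19*R[:,2])
p=get_image('wrist');save(p,'wrist2');a=p['color']
p=get_image('scene');b=p['color'][200:410,160:440]
cv2.imwrite('pics/two2.png',np.hstack([cv2.resize(a,(400,300)),cv2.resize(b,(400,300))])[:,:,::-1])
"
```

```text
clock: 11.53
eef_pos: [528.5, -235.7, 141.6]
tool_rot: [2.539, 0.065, -2.971]
force: [-0.4, 0.9, 0.5]
width: 85.6
gripper_force: 0.0
[ 0.492  0.881  0.261  1.497 -0.637  1.325  2.801] [ 2.539  0.065 -2.971]
[ 529.34678282 -246.50940883  157.22477738]
```

View pics/two2.png

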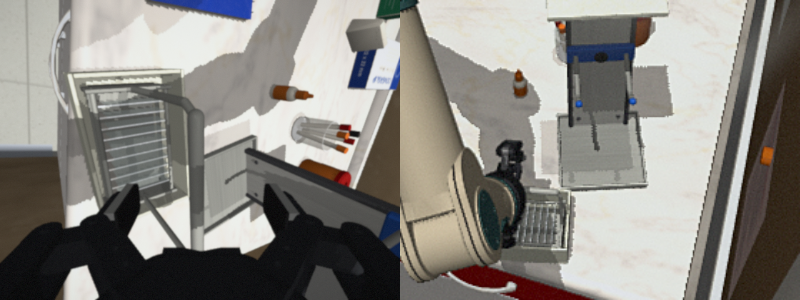

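```bash
python3 -m handwheel '[{"delta_pos":[0.2,-0.1,-0.4],"yaw":0},{"delta_pos":[0,0,0],"yaw":0}]'; python3 -m handwheel '[{"delta_pos":[0,0,0],"yaw":0},{"delta_pos":[0,0,0],"yaw":0},{"delta_pos":[0,0,0],"yaw":0},{"delta_pos":[0,0,0],"yaw":0},{"delta_pos":[0,0,0],"yaw":0},{"delta_pos":[0,0,0],"yaw":0},{"delta_pos":[0,0,0],"yaw":0},{"delta_pos":[0,0,0],"yaw":0}]' -1
cat > t.py <<'E'
from sim import *
from cell import status
s=status.read_state();q0=s['qpos'];print(q0.round(3),s['tool_rot'].round(3))
show(q0)
q=run(q0,[(0,-.3,2,0)]*10);show(q)
q=run(q,[(.9,0,0,.016)]*8);show(q)
q=run(q,[(.3,2,-.3,0)]*8);show(q)
E
python3 t.py
```

```text
clock: 11.8
eef_pos: [533.7, -242.3, 139.7]
tool_rot: [2.549, 0.071, -2.971]
force: [-0.1, -0.5, -1.1]
width: 85.6
gripper_force: 0.0
clock: 12.47
eef_pos: [533.0, -240.0, 139.3]
tool_rot: [2.545, 0.069, -2.968]
force: [-0.6, 0.8, 2.3]
width: 7.8
gripper_force: 58.4
[ 0.492  0.888  0.263  1.483 -0.638  1.325  2.803] [ 2.545  0.069 -2.968]
[ 0.49  0.89  0.26  1.48 -0.64  1.33  2.8 ] [ 530. -235.  137.] [ 2.55  0.1  -2.98]
[ 0.52  0.71  0.3   1.24 -0.57  1.69  2.63] [ 530. -265.  337.] [ 2.55  0.1  -2.98]
[ 0.48  0.86  0.26  0.94 -0.57  1.84  2.58] [ 602. -265.  337.] [ 2.55  0.1  -2.85]
[ 0.27  0.75  0.24  1.23 -0.62  1.6   2.49] [ 626. -105.  313.] [ 2.55  0.1  -2.85]
```

```bash
python3 -m handwheel '[{"delta_pos":[0,0,1],"yaw":0},{"delta_pos":[0,0,1.2],"yaw":0},{"delta_pos":[0,0,1.5],"yaw":0},{"delta_pos":[0,0,1.5],"yaw":0},{"delta_pos":[0,0,1.5],"yaw":0},{"delta_pos":[0,0,1.5],"yaw":0},{"delta_pos":[0,0,1.5],"yaw":0},{"delta_pos":[0,0,1.5],"yaw":0},{"delta_pos":[0,0,1],"yaw":0},{"delta_pos":[0,0,0],"yaw":0}]'; python3 -c "
from h import *
s=status.read_state();print(s['qpos'].round(3),s['tool_rot'].round(3))
R=Rot.from_euler('xyz',s['tool_rot']).as_matrix();print(s['eef_pos']-19*R[:,2])
p=get_image('scene');save(p,'scene3');w=world(p);np.savez('s3',w=w,c=p['color'])
X,Y,Z=w[...,0],w[...,1],w[...,2]
b=p['color'][180:400,160:440]
cv2.imwrite('pics/c3.png',cv2.resize(b,(700,550))[:,:,::-1])
"
```

```text
clock: 13.3
eef_pos: [533.9, -241.2, 263.8]
tool_rot: [2.549, 0.072, -2.968]
force: [-0.1, -0.3, -3.5]
width: 7.7
gripper_force: 58.5
[ 0.479  0.749  0.293  1.393 -0.596  1.52   2.692] [ 2.549  0.072 -2.968]
[ 534.56829463 -251.86584048  279.53505097]
```

View pics/c3.png

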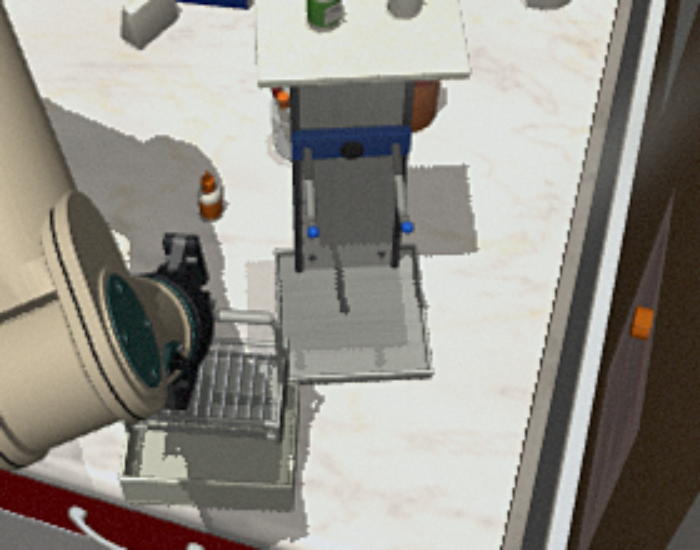

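```bash
python3 -m handwheel '[{"delta_pos":[1.2,0.7,0],"yaw":0.016},{"delta_pos":[1.5,0.9,0],"yaw":0.016},{"delta_pos":[1.5,0.9,0],"yaw":0.016},{"delta_pos":[1.5,0.9,0],"yaw":0.016},{"delta_pos":[1.5,0.9,0],"yaw":0.016},{"delta_pos":[1.5,0.9,0],"yaw":0.016},{"delta_pos":[1.5,0.9,0],"yaw":0.016},{"delta_pos":[1.2,0.9,0],"yaw":0.016},{"delta_pos":[0.6,0.3,0],"yaw":0},{"delta_pos":[0,0,0],"yaw":0}]'
cat > look.py <<'E'
from h import *
import sys
s=status.read_state();print(s['qpos'].round(3),s['tool_rot'].round(3),s['force'].round(1))
R=Rot.from_euler('xyz',s['tool_rot']).as_matrix();g=s['eef_pos']-19*R[:,2]
xs=np.array([-.342,.94,0]);ys=np.array([-.94,-.342,0]);o=np.array([622,-93,0])
print('bar world',g.round(1),'stand frame',((g-o)@xs).round(1),((g-o)@ys).round(1),'bar angle',np.degrees(np.arctan2(-R[0,1],R[1,1])).round(1))
if len(sys.argv)>1:
    p=get_image('scene');w=world(p);np.savez('s',w=w,c=p['color']);b=p['color'][170:390,180:460]
    cv2.imwrite(f'pics/{sys.argv[1]}.png',cv2.resize(b,(700,550))[:,:,::-1])
E
python3 look.py c4
```

```text
clock: 14.18
eef_pos: [653.7, -165.5, 259.5]
tool_rot: [2.544, 0.069, -2.838]
force: [-0.5, 0.6, -2.8]
width: 8.0
gripper_force: 58.5
[ 0.337  0.884  0.243  1.1   -0.619  1.622  2.54 ] [ 2.544  0.069 -2.838] [-0.5  0.6 -2.8]
bar world [ 655.9 -176.   275.2] stand frame -89.6 -3.5 bar angle 20.0
```

View pics/c4.png

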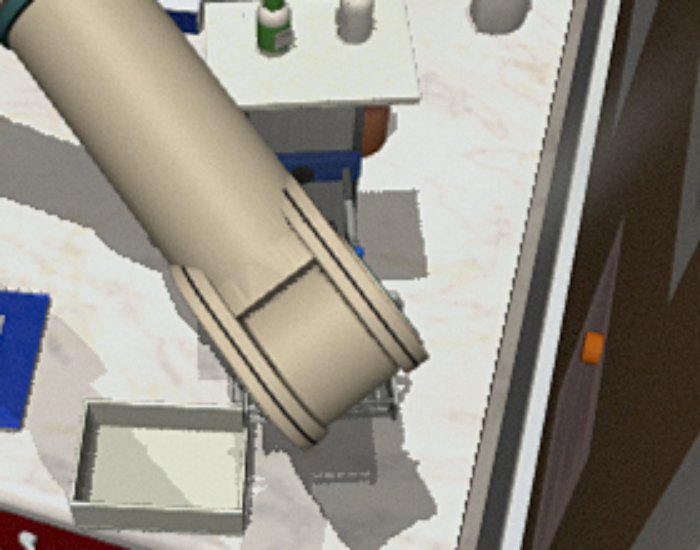

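```bash
cat > t.py <<'E'
from sim import *
from cell import status
q=status.read_state()['qpos']
def links(q):
    o1,o7,d1,d3,a3,a4,d5,a5,a6,d7=P
    R=z(SG[0]*q[0]+o1)*y(q[1]); e=np.array([0,0,d1])+R.apply([0,0,d3]); R=R*z(SG[1]*q[2])*y(q[3]); return e,e+R.apply([0,0,d5])
for k in range(3):
    e,w=links(q); u=np.linspace(0,1,200)[:,None]; L=e+(w-e)*u
    show(q); print(e.round(),w.round(),[ (b,np.linalg.norm(L-np.array(b),axis=1).min().round()) for b in ((627,-29,500),(575,-58,500),(510,-26,425),(549,-131,425),(626,-103,425))])
    q=run(q,[(-.38,1.05,0,0)]*4) if k==0 else run(q,[(-.37,1.05,-1.2,0)]*4)
E
python3 t.py
```

```text
[ 0.34  0.88  0.24  1.1  -0.62  1.62  2.54] [ 648. -167.  258.] [ 2.55  0.09 -2.85]
[ 391. -160.  708.] [ 679. -368.  561.] [((627, -29, 500), np.float64(286.0)), ((575, -58, 500), np.float64(247.0)), ((510, -26, 425), np.float64(311.0)), ((549, -131, 425), np.float64(248.0)), ((626, -103, 425), np.float64(273.0))]
[ 0.29  0.82  0.24  1.23 -0.63  1.55  2.54] [ 633. -125.  258.] [ 2.55  0.09 -2.85]
[ 378. -133.  732.] [ 663. -326.  561.] [((627, -29, 500), np.float64(267.0)), ((575, -58, 500), np.float64(231.0)), ((510, -26, 425), np.float64(301.0)), ((549, -131, 425), np.float64(234.0)), ((626, -103, 425), np.float64(252.0))]
[ 0.24  0.82  0.23  1.38 -0.65  1.4   2.59] [618. -83. 210.] [ 2.55  0.09 -2.85]
[ 383. -114.  733.] [ 648. -284.  513.] [((627, -29, 500), np.float64(227.0)), ((575, -58, 500), np.float64(190.0)), ((510, -26, 425), np.float64(261.0)), ((549, -131, 425), np.float64(183.0)), ((626, -103, 425), np.float64(198.0))]
```

```bash
python3 -m handwheel '[{"delta_pos":[-0.3,0.8,0],"yaw":0},{"delta_pos":[-0.4,1.1,0],"yaw":0},{"delta_pos":[-0.4,1.1,0],"yaw":0},{"delta_pos":[-0.4,1.1,0],"yaw":0},{"delta_pos":[-0.4,1.1,0],"yaw":0},{"delta_pos":[-0.4,1.1,0],"yaw":0},{"delta_pos":[-0.4,1.1,0],"yaw":0},{"delta_pos":[-0.3,0.7,0],"yaw":0},{"delta_pos":[0,0,0],"yaw":0}]'; python3 look.py c5
python3 - <<'E'
from h import *
p=get_image('wrist');save(p,'w5')
E
```

```text
clock: 14.98
eef_pos: [621.7, -85.7, 261.4]
tool_rot: [2.545, 0.068, -2.841]
force: [1.2, 0.7, -2.4]
width: 7.6
gripper_force: 58.5
[ 0.24   0.774  0.236  1.335 -0.635  1.482  2.535] [ 2.545  0.068 -2.841] [ 1.2  0.7 -2.4]
bar world [623.9 -96.2 277.1] stand frame -3.6 -0.7 bar angle 19.9
```

View pics/w5.png

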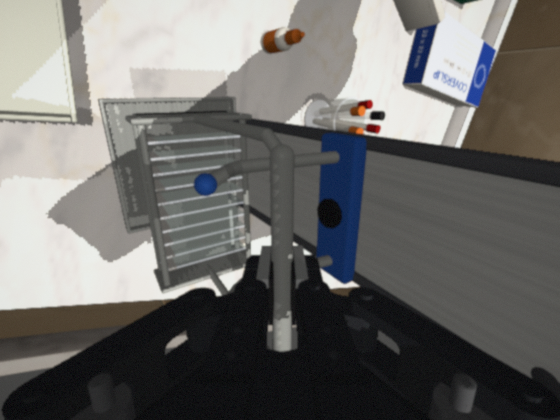

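```bash
python3 -m handwheel '[{"delta_pos":[0,0,-0.7],"yaw":0},{"delta_pos":[0,0,-0.8],"yaw":0},{"delta_pos":[0,0,-0.8],"yaw":0},{"delta_pos":[0,0,-0.7],"yaw":0},{"delta_pos":[0,0,-0.4],"yaw":0},{"delta_pos":[0,0,-0.3],"yaw":0},{"delta_pos":[0,0,0],"yaw":0}]'; python3 look.py
```

```text
clock: 15.67
eef_pos: [622.7, -86.4, 222.9]
tool_rot: [2.545, 0.068, -2.841]
force: [0.9, -0.3, -2.5]
width: 7.7
gripper_force: 58.5
[ 0.243  0.813  0.229  1.367 -0.645  1.421  2.572] [ 2.545  0.068 -2.841] [ 0.9 -0.3 -2.5]
bar world [624.8 -96.9 238.6] stand frame -4.7 -1.3 bar angle 19.9
```

```bash
python3 -m handwheel '[{"delta_pos":[0,0,-0.2],"yaw":0},{"delta_pos":[0,0,-0.2],"yaw":0},{"delta_pos":[0,0,-0.2],"yaw":0}]';python3 -m handwheel '[{"delta_pos":[0,0,-0.2],"yaw":0},{"delta_pos":[0,0,0],"yaw":0}]'
```

```text
clock: 15.92
eef_pos: [623.2, -85.6, 219.2]
tool_rot: [2.544, 0.07, -2.84]
force: [-1.1, 2.1, 5.9]
width: 7.9
gripper_force: 59.2
clock: 16.08
eef_pos: [623.1, -84.0, 217.9]
tool_rot: [2.542, 0.071, -2.839]
force: [-1.4, 3.2, 3.3]
width: 7.8
gripper_force: 59.1
```

```bash
python3 -m handwheel '[{"delta_pos":[0,0,0],"yaw":0},{"delta_pos":[0,0,0],"yaw":0},{"delta_pos":[0,0,0],"yaw":0},{"delta_pos":[0,0,0],"yaw":0},{"delta_pos":[0,0,0],"yaw":0},{"delta_pos":[0,0,0],"yaw":0}]'; python3 look.py
python3 - <<'E'
from h import *
p=get_image('wrist');save(p,'w6')
E
```

```text
clock: 16.58
eef_pos: [623.1, -84.0, 217.7]
tool_rot: [2.542, 0.071, -2.839]
force: [-2.0, 5.2, 5.9]
width: 7.7
gripper_force: 59.1
[ 0.242  0.818  0.226  1.373 -0.65   1.412  2.579] [ 2.542  0.071 -2.839] [-2.   5.2  5.9]
bar world [625.2 -94.5 233.3] stand frame -2.5 -2.5 bar angle 20.1
```

View pics/w6.png

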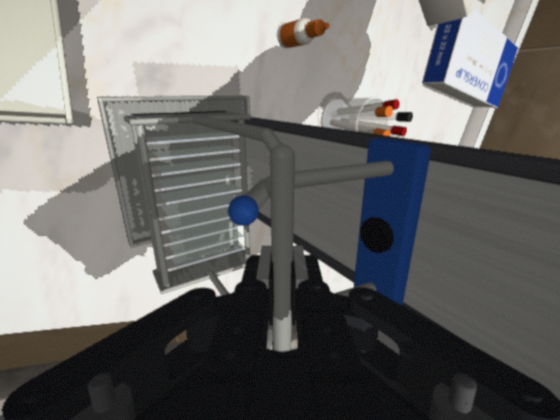

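```bash
python3 -m handwheel '[{"delta_pos":[-0.1,0.3,0],"yaw":0},{"delta_pos":[-0.1,0.3,0],"yaw":0},{"delta_pos":[-0.1,0.3,0],"yaw":0},{"delta_pos":[0,0,0],"yaw":0}]'; python3 -m handwheel '[{"delta_pos":[0,0,-0.2],"yaw":0},{"delta_pos":[0,0,-0.2],"yaw":0},{"delta_pos":[0,0,0],"yaw":0}]'; python3 look.py
```

```text
clock: 16.97
eef_pos: [619.6, -77.4, 215.3]
tool_rot: [2.547, 0.068, -2.841]
force: [0.2, 0.6, -2.9]
width: 8.0
gripper_force: 58.7
clock: 17.22
eef_pos: [620.0, -77.7, 213.6]
tool_rot: [2.545, 0.07, -2.841]
force: [-2.0, -0.3, 6.1]
width: 8.1
gripper_force: 59.7
[ 0.233  0.813  0.226  1.396 -0.653  1.392  2.582] [ 2.545  0.07  -2.841] [-2.  -0.3  6.1]
bar world [622.1 -88.2 229.3] stand frame 4.4 -1.8 bar angle 19.9
```

```bash
python3 -m handwheel '[{"delta_pos":[0,0,0],"yaw":0},{"delta_pos":[0,0,0],"yaw":0},{"delta_pos":[0,0,0],"yaw":0},{"delta_pos":[0,0,0],"yaw":0},{"delta_pos":[0,0,0],"yaw":0}]'; python3 -m handwheel '[{"delta_pos":[0,0,0],"yaw":0},{"delta_pos":[0,0,0],"yaw":0},{"delta_pos":[0,0,0],"yaw":0},{"delta_pos":[0,0,0],"yaw":0},{"delta_pos":[0,0,0],"yaw":0}]' -0.2; python3 look.py
python3 - <<'E'
from h import *
p=get_image('wrist');save(p,'w7')
E
```

```text
clock: 17.63
eef_pos: [620.0, -77.7, 213.6]
tool_rot: [2.545, 0.07, -2.841]
force: [-2.1, -0.0, 7.4]
width: 7.7
gripper_force: 59.7
clock: 18.05
eef_pos: [620.0, -77.5, 211.6]
tool_rot: [2.546, 0.069, -2.841]
force: [-0.2, -0.5, 0.1]
width: 34.2
gripper_force: 0.0
[ 0.233  0.815  0.225  1.397 -0.652  1.389  2.582] [ 2.546  0.069 -2.841] [-0.2 -0.5  0.1]
bar world [622.1 -88.  227.3] stand frame 4.6 -1.8 bar angle 19.9
```

View pics/w7.png

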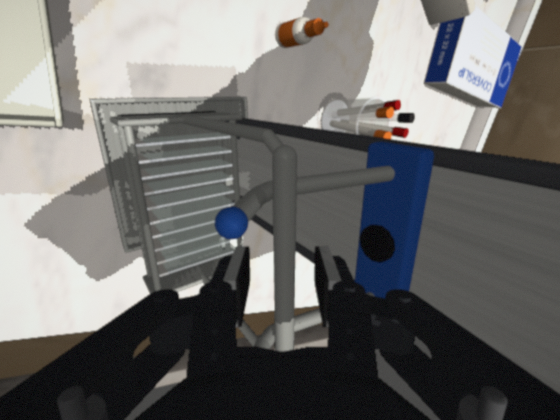

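```bash
python3 -m handwheel '[{"delta_pos":[0.12,-0.56,0.82],"yaw":0},{"delta_pos":[0.18,-0.84,1.23],"yaw":0},{"delta_pos":[0.23,-1.12,1.64],"yaw":0},{"delta_pos":[0.23,-1.12,1.64],"yaw":0},{"delta_pos":[0.23,-1.12,1.64],"yaw":0},{"delta_pos":[0.23,-1.5,1.4],"yaw":0},{"delta_pos":[0,-2,0.5],"yaw":0},{"delta_pos":[0,-2,0],"yaw":0},{"delta_pos":[0,-2,0],"yaw":0},{"delta_pos":[0,-1,0],"yaw":0}]'; python3 -m handwheel '[{"delta_pos":[0,0,0],"yaw":0},{"delta_pos":[0,0,0],"yaw":0},{"delta_pos":[0,0,0],"yaw":0},{"delta_pos":[0,0,0],"yaw":0},{"delta_pos":[0,0,0],"yaw":0},{"delta_pos":[0,0,0],"yaw":0},{"delta_pos":[0,0,0],"yaw":0},{"delta_pos":[0,0,0],"yaw":0},{"delta_pos":[0,0,0],"yaw":0},{"delta_pos":[0,0,0],"yaw":0}]'
python3 - <<'E'
from h import *
a=get_image('wrist')['color'];p=get_image('wrist');b=p['color']
print(np.abs(a.astype(int)-b).mean())
for i in range(12): c=get_image('wrist')['color']
print(np.abs(a.astype(int)-c).mean(), (np.abs(a.astype(int)-c).max(2)>40).sum())
cv2.imwrite('pics/w8.png',c[:,:,::-1])
E
```

```text
clock: 18.93
eef_pos: [631.6, -213.8, 300.8]
tool_rot: [2.549, 0.068, -2.844]
force: [0.5, -1.1, -0.8]
width: 34.4
gripper_force: 0.0
clock: 19.77
eef_pos: [632.2, -210.1, 300.6]
tool_rot: [2.546, 0.069, -2.841]
force: [0.2, 0.1, -0.7]
width: 33.9
gripper_force: 0.0
1.627484410430839
1.618407029478458 1
```

View pics/w8.png

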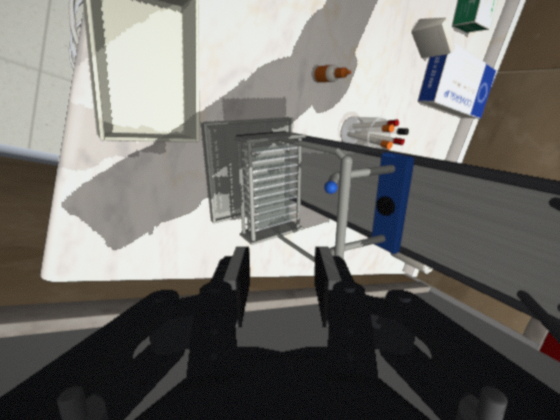

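The rack hangs still on both prongs: its bar is at about column 343, behind the knob at (331,187). The gripper is well clear of it.

```bash
python3 -c "
from cell import ctrl
print(ctrl.finish_job())"
```

```text
the job is handed in; nothing more can be done
None
```

The rack hangs level and still by its handle on both prongs of the twin hook, with the gripper clear, and I handed the job in at about 20 s; the interface gave no pass or fail verdict, and an early move on the way to tilting the tool briefly read about 70 N at the wrist with joint 4 at its limit.

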